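# Prime the hand vacuum pump

## Task

Prime the white hand vacuum pump on the bench: with the fingertips press its round black plunger all the way down and let it spring all the way up again, over and over, until the red indicator pin beside it pops fully out and its yellow foot shows. Raise the pin only by pumping, never touch the pin itself, leave the plunger up at the end, and neither lift nor shift the bottles and other things standing around.

Things in the scene. Friction and masses are not known exactly. Their poses are not given: they have to be found in the camera images.
- pump: hand vacuum pump screwed to the bench: white housing 74 (x) x 146 (y) x 85 mm high on a dark steel foot 104 x 184 x 8 mm, blank blue plate on its front (-x) face, brass hose barb on its back. Origin: centre of its underside, on the bench; z up. Its own +y end carries the pin, its -y end the plunger (their axes are 75 mm apart, at own y = +40 and -35 mm).
- plunger_top (a point): centre of the flat upper face of the black plunger head (head 40 mm across, 16 mm tall, on an 18 mm steel stem); with the plunger up it stands 125 mm above the bench, 40 mm above the housing; moves with the plunger, straight down
- plunger (a joint): how far the plunger is pressed, m: 0 up (at rest), 0.016 all the way down. A spring returns it; it takes 5 N to start and 10 N at the bottom when pressed slowly (1 N more for each 0.05 m/s), and rises by itself in about 0.2 s. A stroke counts when it goes at least 13 mm down and then all the way up; on the way UP it raises the pin one notch of 8 mm (the first stroke raises it to 8, 16 or 24 mm out).
- pin (a joint): how far the indicator pin is out, m: 0 in, 0.0445 fully out. It starts somewhere between 0 and 0.010 and stays where pumping has raised it; near 0.040 a spring snaps it the last few mm out and holds it there. 3 to 5 full strokes are needed, then wait half a second for it to come out; further strokes change nothing.
- pin_tip (a point): centre of the top of the red indicator pin (10 mm thick, upright, with a yellow foot that leaves the brass collar only when the pin is fully out); 5 mm above the housing when in, 49.5 mm above it (134.5 mm above the bench) when fully out
- brown_bottle: loose brown reagent bottle with blue cap, 47 mm across, 98 mm high, near the pump; origin centre of its underside
- dark_vial: loose dark vial with white cap, 33 mm across, 73 mm high, near the pump; origin centre of its underside
- dropper_vial: loose small pink vial with white cap, 25 mm across, 66 mm high, near the pump; origin centre of its underside
- timer: loose white bench timer, 62 x 66 x 18 mm, lying near the pump; origin centre of its underside
- slides: loose blue slide box, 32 x 82 x 30 mm, lying to the right; origin centre of its underside
- left_bottle: loose tall brown bottle with blue cap, 47 mm across, 122 mm high, away to the left; origin centre of its underside

How it is judged:
By the outcome, as a careful person would: the job done as asked, in the order asked, and still so for the second after the job is handed in, with the robot touching nothing.
It also fails if it takes over 45 s, if anything falls off the work surface, if the arm or the gripper's body presses on something with over 40 N, if the wrist force passes 120 N, or if a joint passes its speed limit or range.

## Robot

A 6-joint arm with a two-finger parallel gripper is mounted at the origin on a cart in front of the work surface, level with it; the furniture and walls round the work are solid. World frame = base frame: x ahead of the robot, y to its left, z up, the work surface at z = 0. Lengths are in m, angles in rad, forces in N, time in s.
With the tool pointing down it reaches from about 0.35 to 0.775 m from the base axis. Payload 7.3 kg.
Tool frame: the origin (TCP) lies at the very end of the fingers, on their centre line; the grasp point (between the pads) lies behind it (ctrl.grip_point_offset is the z of the grasp point in the tool frame, in m); z points along the fingers, y is the line along which they close (so a half turn about z gives the same grasp; the last joint's range is limited). The gripper opens to 92 mm and grips with 3 to 60 N. Pads are 19 mm wide; open, the fingers measure 130 mm over their backs; the gripper's body (75 mm by 190 mm) begins 47 mm behind the grasp point.
Start: joints at [-1.484, 0.342, 1.524, -0, 1.275, -0.146], TCP at [0.121, -0.511, 0.227] pointing down, gripper open.
Joint ranges: [-2.53, 2.53], [-0.77, 2.02], [0.04, 2.7], [-1, 4.14], [0.28, 2.66], [-3.11, 3.11]. Speed limits (rad/s): [2.57, 2.57, 3.14, 3.14, 3.14, 3.14].

## Interface

Orientations are given as a rotation vector (axis times angle).
In Python, from workcell import ctrl, vision, models gives the robot as it stands. The module is installed in compiled form; this text tells all that it offers.
- The arm moves only by the tool arm_command, never from a script. Its argument "steps" is a list of rows, each a list of 7 numbers: the shift along the tool's x, y, z in mm, then the turn, a rotation vector about the tool's x, y, z in rad, then the opening, from -1 (shut) to 1 (fully open), so that 0 is half open. In form: [[dx, dy, dz, ax, ay, az, gripper], ...]. A call has 1 to 8 rows; each row shifts and turns the commanded pose from where the row before left it, along the tool's axes as they then stand; what a row does not reach is not made up. A row lasts 1/12 s, in which the tool goes at most 41.7 mm and 7.16 degrees, less where a joint would pass 70% of its speed; a pose out of reach is approached as far as the arm can. A call is refused whole if a number of a shift passes 41.7 or a number of a turn 0.125, either way. A call with a gripper value outside its range is refused whole. The fingers move at their own pace and stop on an object; "squeeze" is the grip in N (left out, the last holds). Time passes only in rows, so rows that do not move let the fingers close. It gives the time, the measured TCP pose, the force, the opening and the grip force at its end, in the units of the state.
- ctrl.get_obs(): the state, without advancing time (a new reading comes with each control period).
- vision.camera(name): name is "side" or "top" or "wrist"; returns the picture (400x640x3 uint8, blue, green, red); there is no depth.
- vision.get_calibration(name): a dict with "mtx" (3x3 intrinsics, pixels), "R" (3x3) and "t" (3): a world point X has camera coordinates R X + t. Camera axes: x right, y down, z forward; pixel columns grow to the right and rows downward; lengths in m; the calibration is good to about 2 mm. The wrist camera is an equidistant fisheye: a pixel r from the principal point sees the ray r / f radians off the axis. A picture is of the moment at which its call begins: read the wrist's pose just before it. get_calibration takes no time and is no camera call; for the wrist camera it gives the pose at the moment of the call.
- ctrl.hand_in(): hands the job in; it is judged then, once.
Trained networks look in the newest picture that a camera, given by its name, has taken for a name from the list of things; names that differ only in an ending like _2 or _b are one class to them, and where a whole thing is asked for, a point or a joint stands for the part that bears it (a point fixed in the world has none). Each returns a list of dicts, best first, with "p" (0 to 1); they miss things now and then, are a little off and sometimes report something else, mostly with a low value. They report only what shows in the picture. A call takes as long as a camera call.
- models.boxes_of(camera, query): "rect" ([left, top, width, height] in pixels, round what is visible of it).
- models.regions_of(camera, query): "region" (400x640 bool, what is visible of it) and "rect" ([left, top, width, height] in pixels, round what is visible of it).
- models.landmark_of(camera, query): "pixel" ([column, row] in pixels: a listed point, or the origin of a listed thing).
The state is a dict: "time": time; "joints": joint angles; "qvel": joint speeds; "effort": joint torques, N m; "tcp_pos": TCP position; "ee_rot": TCP orientation; "wrist_force": force on the tool from outside, world axes, zero at the start; "torque": the same for the moment, N m; "opening": opening from 0.0 (shut) to 1.0 (fully open); "gripper_force": force on a finger pad.
Only numpy, scipy, OpenCV 4.12 (cv2) and the standard library are available. Lean on these libraries where they do the work, as an engineer would, in place of code of your own. Each camera call takes 0.05 s, during which the arm holds its last target. There are 200 camera calls.

## Working session

There is one attempt and no reset: what is moved stays moved. The work goes in short steps, Python scripts to look and compute and a tool call to move; the robot and the scene stay as the last step left them, time stands still between calls to the robot, and variables do not carry over. Pictures are saved under pics/ and viewed, at most 10 in all, crops included, and the job is handed in when it is done.

Besides the shell and the picture viewer there is one more tool, called after "Call:" as name(argument=value, ...), one argument or row to a line, values as JSON. arm_command: Moves the arm, as the interface text tells. Its arguments: {"type":"object","properties":{"steps":{"type":"array"},"squeeze":{"type":"number"}},"required":["steps"]}

```bash
mkdir -p pics
cat > h.py <<'E'
import numpy as np, cv2
from workcell import ctrl, vision, models
def ray(cam,px):
    c=vision.get_calibration(cam);K=np.array(c["mtx"]);R=np.array(c["R"]);t=np.array(c["t"]).ravel()
    d=np.linalg.inv(K)@[px[0],px[1],1.]
    if cam=="wrist":
        r=np.hypot(d[0],d[1]);d=np.array([d[0]/r*np.sin(r),d[1]/r*np.sin(r),np.cos(r)])
    return -R.T@t, R.T@d
def atz(cam,px,z):
    o,d=ray(cam,px);return o+d*(z-o[2])/d[2]
def tri(a,b):
    (o1,d1),(o2,d2)=ray(*a),ray(*b)
    s=np.linalg.lstsq(np.c_[d1,-d2],o2-o1,rcond=None)[0]
    p,q=o1+s[0]*d1,o2+s[1]*d2
    return (p+q)/2,np.linalg.norm(p-q)
E
python3 - <<'E'
from h import *
np.set_printoptions(precision=3,suppress=True)
for c in("top","side"): 
    cv2.imwrite(f"pics/{c}0.png",vision.camera(c))
    for n,z in(("plunger_top",.125),("pin_tip",.095),("pump",0),("brown_bottle",0),("dark_vial",0),("dropper_vial",0),("timer",0),("slides",0),("left_bottle",0)):
        for m in models.landmark_of(c,n)[:2]: print(c,n,round(m["p"],2),m["pixel"],atz(c,m["pixel"],z))
o=ctrl.get_obs();print(o["time"],o["ee_rot"],o["wrist_force"],o["opening"],ctrl.grip_point_offset)
E
```

```text
top plunger_top 0.44 [306.5, 189.6] [0.559 0.057 0.125]
top pin_tip 0.42 [293.0, 195.5] [0.546 0.092 0.095]
top pump 0.89 [291.2, 200.2] [0.539 0.102 0.   ]
top brown_bottle 0.74 [309.2, 147.9] [0.686 0.055 0.   ]
top brown_bottle 0.47 [259.3, 171.1] [0.618 0.192 0.   ]
top dark_vial 0.57 [346.7, 178.7] [ 0.602 -0.051  0.   ]
top dropper_vial 0.61 [308.9, 145.5] [0.693 0.056 0.   ]
top dropper_vial 0.45 [257.4, 170.0] [0.621 0.198 0.   ]
top timer 0.66 [345.6, 178.6] [ 0.602 -0.047  0.   ]
top timer 0.6 [238.0, 216.5] [0.491 0.247 0.   ]
top slides 0.79 [426.9, 245.4] [ 0.423 -0.274  0.   ]
top slides 0.64 [346.9, 179.9] [ 0.599 -0.051  0.   ]
top left_bottle 0.92 [194.8, 179.7] [0.59  0.371 0.   ]
side plunger_top 0.59 [320.6, 203.8] [0.554 0.056 0.125]
side pin_tip 0.52 [368.7, 246.8] [ 0.702 -0.032  0.095]
side pump 0.97 [322.3, 225.7] [0.551 0.097 0.   ]
side brown_bottle 0.7 [368.7, 247.8] [0.699 0.05  0.   ]
side dark_vial 0.57 [324.1, 264.1] [ 0.593 -0.042  0.   ]
side dropper_vial 0.42 [352.2, 208.8] [0.622 0.196 0.   ]
side timer 0.51 [315.5, 191.0] [0.488 0.247 0.   ]
side timer 0.18 [227.8, 320.3] [ 0.417 -0.267  0.   ]
side slides 0.69 [232.2, 318.5] [ 0.425 -0.26   0.   ]
side left_bottle 0.56 [355.2, 171.3] [0.594 0.392 0.   ]
1.0 [3.12  0.365 0.   ] [ 0.312 -0.193  0.917] 1.001607916078752 -0.0188
```

Run:
```python
import cv2,numpy as np
a=cv2.imread("pics/top0.png")[110:260,180:460];b=cv2.imread("pics/side0.png")[110:350,180:460]
f=lambda i:cv2.resize(i,None,fx=2.0*1.4,fy=2.0*1.4,interpolation=cv2.INTER_CUBIC)
cv2.imwrite("pics/a.png",f(a));cv2.imwrite("pics/b.png",cv2.resize(b,None,fx=2.4,fy=2.4,interpolation=cv2.INTER_CUBIC))
```

```text
(no output)
```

View pics/a.png

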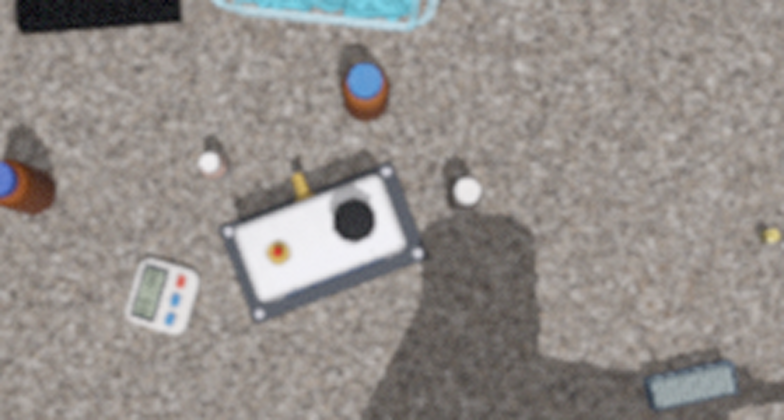

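View pics/b.png

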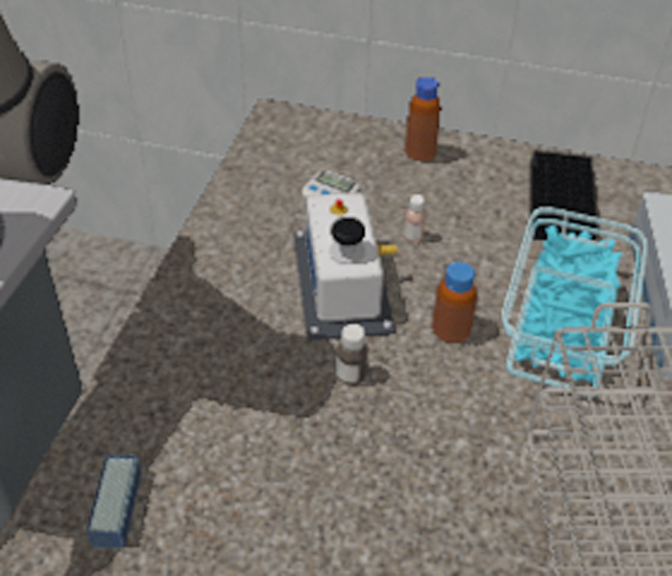

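The top view shows the plunger at about (306.4, 188.2) and the pin at (279.3, 199.6). The side view shows the plunger at about (325, 206.3) and the pin tip at (321.3, 194.6).

Run:
```python
from h import *
from scipy.spatial.transform import Rotation as Ro
np.set_printoptions(precision=4,suppress=True)
p,e=tri(("top",(306.4,188.2)),("side",(325,206.3)));q,e2=tri(("top",(279.3,199.6)),("side",(321.3,194.6)))
print(p,e,q,e2,np.linalg.norm((p-q)[:2]))
P=[atz("top",(306.4,188.2),.125),atz("side",(325,206.3),.125)];print(P)
Q=[atz("top",(279.3,199.6),.095),atz("side",(321.3,194.6),.095)];print(Q)
o=ctrl.get_obs();R=Ro.from_rotvec(o["ee_rot"]);print(R.as_matrix(),o["tcp_pos"])
g=np.mean(P,0);print(g,R.inv().apply(g-o["tcp_pos"])*1000)
```

```text
[0.5646 0.0582 0.1162] 0.001987613212988287 [0.5362 0.127  0.0944] 0.002743276645892546 0.07443185331469758
[array([0.563 , 0.0578, 0.125 ]), array([0.5677, 0.0493, 0.125 ])]
[array([0.5348, 0.1266, 0.095 ]), array([0.5376, 0.1268, 0.095 ])]
[[ 0.973   0.2307  0.    ]
 [ 0.2307 -0.973  -0.0001]
 [ 0.      0.0001 -1.    ]] [ 0.1212 -0.5109  0.2267]
[0.5653 0.0535 0.125 ] [ 562.3898 -446.6668  101.6988]
```

Call:
arm_command(
  steps=[
    [28,-22.2,0,0,0,0,-1],
    [28,-22.2,0,0,0,0,-1],
    [28,-22.2,0,0,0,0,-1],
    [28,-22.2,0,0,0,0,-1],
    [28,-22.2,0,0,0,0,-1],
    [28,-22.2,0,0,0,0,-1],
    [28,-22.2,0,0,0,0,-1],
    [28,-22.2,0,0,0,0,-1],
  ],
  squeeze=10,
)

```text
time: 1.67
tcp_pos: [0.2989, -0.2849, 0.2269]
ee_rot: [3.12, 0.364, 0.001]
wrist_force: [0.6, -0.0, 0.8]
opening: 0.472
gripper_force: 0.0
```

Call:
arm_command(
  steps=[
    [28,-22.2,0,0,0,0,-1],
    [28,-22.2,0,0,0,0,-1],
    [28,-22.2,0,0,0,0,-1],
    [28,-22.2,0,0,0,0,-1],
    [28,-22.2,0,0,0,0,-1],
    [28,-22.2,0,0,0,0,-1],
    [28,-22.2,0,0,0,0,-1],
    [0,0,0,0,0,0,-1],
  ],
)

```text
time: 2.33
tcp_pos: [0.4558, -0.0856, 0.2268]
ee_rot: [-3.118, -0.372, -0.003]
wrist_force: [-0.8, 0.4, 0.0]
opening: 0.001
gripper_force: 0.0
```

Now a check from nearer with the wrist camera, before the fingers hide the plunger.

Run:
```python
from h import *
from scipy.spatial.transform import Rotation as Ro
np.set_printoptions(precision=4,suppress=True)
o=ctrl.get_obs();R=Ro.from_rotvec(o["ee_rot"])
im=vision.camera("wrist");cv2.imwrite("pics/w.png",im)
print(o["tcp_pos"])
for n,z in(("plunger_top",.125),("pin_tip",.09)):
    for m in models.landmark_of("wrist",n)[:3]: print(n,m["p"],m["pixel"],atz("wrist",m["pixel"],z))
print(R.inv().apply(np.array([.564,.056,.14])-o["tcp_pos"])*1000)
```

```text
[ 0.4558 -0.0856  0.2268]
plunger_top 0.66 [191.8, 43.5] [0.5608 0.0509 0.125 ]
pin_tip 0.39 [138.3, 67.9] [0.5345 0.1249 0.09  ]
[ 138.3227 -112.1062   87.2183]
```

View pics/w.png

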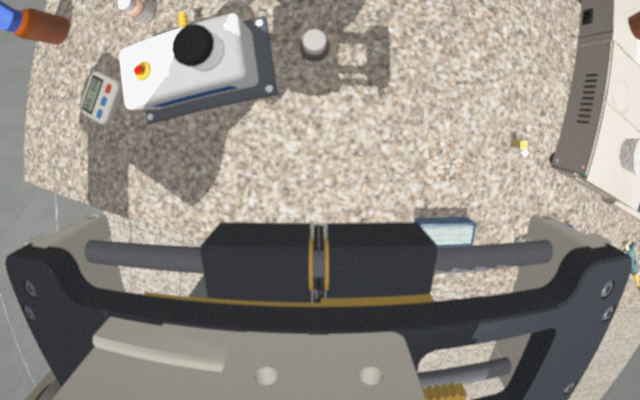

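The wrist view shows the plunger head at about (193, 45), which matches the first estimate. I'll aim for (0.563, 0.054).

Call:
arm_command(
  steps=[
    [27.4,-22,0,0,0,0,-1],
    [27.4,-22,0,0,0,0,-1],
    [27.4,-22,0,0,0,0,-1],
    [27.4,-22,0,0,0,0,-1],
    [27.4,-22,0,0,0,0,-1],
    [0,0,30,0,0,0,-1],
    [0,0,30,0,0,0,-1],
    [0,0,20,0,0,0,-1],
  ],
)

```text
time: 3.15
tcp_pos: [0.5598, 0.0475, 0.1443]
ee_rot: [3.12, 0.363, -0.004]
wrist_force: [0.5, -0.0, 0.0]
opening: 0.005
gripper_force: 0.0
```

Run:
```python
from h import *
o=ctrl.get_obs();print(o["tcp_pos"],o["time"])
cv2.imwrite("pics/w2.png",np.hstack([cv2.resize(vision.camera("wrist")[100:340,200:500],(400,320)),cv2.resize(vision.camera("side")[120:280,240:440],(400,320))]))
```

```text
[0.55978333 0.04746947 0.14425927] 3.15
```

View pics/w2.png

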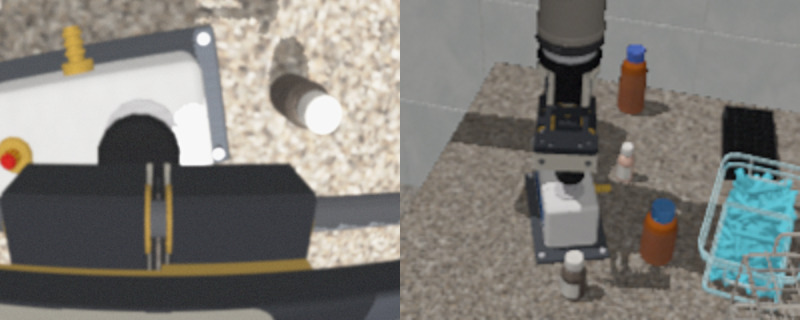

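The fingertips are just short of the head centre, and about 5 mm toward −y. I'll correct that and press carefully.

Call:
arm_command(
  steps=[
    [4.6,-5.6,0,0,0,0,-1],
    [0,0,0,0,0,0,-1],
    [0,0,10,0,0,0,-1],
    [0,0,8,0,0,0,-1],
    [0,0,4,0,0,0,-1],
    [0,0,4,0,0,0,-1],
    [0,0,4,0,0,0,-1],
    [0,0,0,0,0,0,-1],
  ],
)

```text
time: 3.92
tcp_pos: [0.564, 0.055, 0.1167]
ee_rot: [3.12, 0.365, -0.0]
wrist_force: [-1.8, -1.0, 6.4]
opening: 0.003
gripper_force: 3.3
```

Call:
arm_command(
  steps=[
    [0,0,4,0,0,0,-1],
    [0,0,3,0,0,0,-1],
    [0,0,0.7,0,0,0,-1],
    [0,0,0,0,0,0,-1],
  ],
)

```text
time: 4.25
tcp_pos: [0.564, 0.055, 0.1097]
ee_rot: [3.12, 0.365, 0.0]
wrist_force: [-3.1, -1.1, 8.4]
opening: 0.006
gripper_force: 4.4
```

Call:
arm_command(
  steps=[
    [0,0,1,0,0,0,-1],
    [0,0,0.7,0,0,0,-1],
    [0,0,0,0,0,0,-1],
  ],
)

```text
time: 4.5
tcp_pos: [0.5641, 0.055, 0.1092]
ee_rot: [3.12, 0.365, 0.002]
wrist_force: [-5.2, -0.3, 15.3]
opening: 0.004
gripper_force: 7.5
```

At the bottom stop (force is 15 N, with motion stopped at 109 mm). Releasing now.

Call:
arm_command(
  steps=[
    [0,0,-12,0,0,0,-1],
    [0,0,-12,0,0,0,-1],
    [0,0,0,0,0,0,-1],
    [0,0,0,0,0,0,-1],
    [0,0,0,0,0,0,-1],
    [0,0,0,0,0,0,-1],
  ],
)

```text
time: 5.0
tcp_pos: [0.5635, 0.0552, 0.1303]
ee_rot: [-3.12, -0.365, 0.003]
wrist_force: [-0.4, -0.3, -0.5]
opening: 0.005
gripper_force: 0.0
```

Call:
arm_command(
  steps=[
    [0,0,8,0,0,0,-1],
    [0,0,6,0,0,0,-1],
    [0,0,6,0,0,0,-1],
    [0,0,4,0,0,0,-1],
    [0,0,0,0,0,0,-1],
    [0,0,0,0,0,0,-1],
  ],
)

```text
time: 5.5
tcp_pos: [0.5649, 0.055, 0.1091]
ee_rot: [3.12, 0.365, 0.004]
wrist_force: [-3.5, -0.8, 19.5]
opening: 0.003
gripper_force: 9.5
```

Call:
arm_command(
  steps=[
    [0,0,-12,0,0,0,-1],
    [0,0,-12,0,0,0,-1],
    [0,0,0,0,0,0,-1],
    [0,0,0,0,0,0,-1],
    [0,0,0,0,0,0,-1],
    [0,0,0,0,0,0,-1],
  ],
)

```text
time: 6.0
tcp_pos: [0.5634, 0.0552, 0.1299]
ee_rot: [-3.12, -0.365, 0.004]
wrist_force: [-0.5, 0.2, -0.2]
opening: 0.001
gripper_force: 0.0
```

Two full strokes are done. Next come three more; strokes past the number needed change nothing.

Call:
arm_command(
  steps=[
    [0,0,8,0,0,0,-1],
    [0,0,6,0,0,0,-1],
    [0,0,6,0,0,0,-1],
    [0,0,4,0,0,0,-1],
    [0,0,0,0,0,0,-1],
    [0,0,0,0,0,0,-1],
  ],
)

```text
time: 6.5
tcp_pos: [0.5647, 0.0552, 0.1091]
ee_rot: [3.12, 0.365, 0.004]
wrist_force: [-4.6, -0.2, 20.5]
opening: 0.008
gripper_force: 9.7
```

Call:
arm_command(
  steps=[
    [0,0,-12,0,0,0,-1],
    [0,0,-12,0,0,0,-1],
    [0,0,0,0,0,0,-1],
    [0,0,0,0,0,0,-1],
    [0,0,0,0,0,0,-1],
    [0,0,0,0,0,0,-1],
  ],
)

```text
time: 7.0
tcp_pos: [0.5634, 0.0552, 0.1299]
ee_rot: [-3.12, -0.365, 0.003]
wrist_force: [-0.8, 0.2, 0.0]
opening: 0.006
gripper_force: 0.0
```

Call:
arm_command(
  steps=[
    [0,0,8,0,0,0,-1],
    [0,0,6,0,0,0,-1],
    [0,0,6,0,0,0,-1],
    [0,0,4,0,0,0,-1],
    [0,0,0,0,0,0,-1],
    [0,0,0,0,0,0,-1],
  ],
)

```text
time: 7.5
tcp_pos: [0.5647, 0.0552, 0.1091]
ee_rot: [3.12, 0.365, 0.004]
wrist_force: [-5.7, -0.8, 18.9]
opening: 0.006
gripper_force: 9.7
```

Call:
arm_command(
  steps=[
    [0,0,-12,0,0,0,-1],
    [0,0,-12,0,0,0,-1],
    [0,0,0,0,0,0,-1],
    [0,0,0,0,0,0,-1],
    [0,0,0,0,0,0,-1],
    [0,0,0,0,0,0,-1],
  ],
)

```text
time: 8.0
tcp_pos: [0.5634, 0.0552, 0.1299]
ee_rot: [-3.12, -0.365, 0.004]
wrist_force: [-0.7, -0.2, 0.4]
opening: 0.006
gripper_force: 0.0
```

Call:
arm_command(
  steps=[
    [0,0,8,0,0,0,-1],
    [0,0,6,0,0,0,-1],
    [0,0,6,0,0,0,-1],
    [0,0,4,0,0,0,-1],
    [0,0,0,0,0,0,-1],
    [0,0,0,0,0,0,-1],
  ],
)

```text
time: 8.5
tcp_pos: [0.5647, 0.0552, 0.1091]
ee_rot: [3.12, 0.365, 0.004]
wrist_force: [-4.4, 0.2, 19.4]
opening: 0.006
gripper_force: 9.7
```

Call:
arm_command(
  steps=[
    [0,0,-12,0,0,0,-1],
    [0,0,-12,0,0,0,-1],
    [0,0,-30,0,0,0,-1],
    [0,0,-30,0,0,0,-1],
    [0,0,-20,0,0,0,-1],
    [0,0,0,0,0,0,-1],
    [0,0,0,0,0,0,-1],
  ],
)

```text
time: 9.08
tcp_pos: [0.5643, 0.0552, 0.2112]
ee_rot: [3.12, 0.365, 0.002]
wrist_force: [-1.2, -0.0, -1.2]
opening: 0.006
gripper_force: 0.0
```

Call:
arm_command(
  steps=[
    [-27,22,0,0,0,0,-1],
    [-27,22,0,0,0,0,-1],
    [-27,22,0,0,0,0,-1],
    [-27,22,0,0,0,0,-1],
    [-27,22,0,0,0,0,-1],
    [-27,22,0,0,0,0,-1],
    [0,0,0,0,0,0,-1],
    [0,0,0,0,0,0,-1],
  ],
)

```text
time: 9.75
tcp_pos: [0.4355, -0.1114, 0.2097]
ee_rot: [-3.119, -0.359, 0.004]
wrist_force: [-0.3, 0.7, 0.5]
opening: 0.004
gripper_force: 0.0
```

Run:
```python
from h import *
o=ctrl.get_obs();print(o["tcp_pos"],o["time"])
cv2.imwrite("pics/w3.png",np.hstack([cv2.resize(vision.camera("wrist")[0:200,40:290],(400,320)),cv2.resize(vision.camera("side")[150:270,260:410],(400,320))]))
```

```text
[ 0.4354707  -0.11141839  0.20974604] 9.75
```

View pics/w3.png

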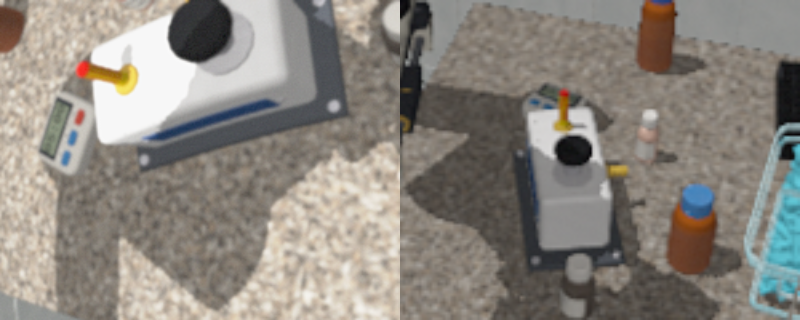

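The wrist view shows the pin well out with a yellow foot, its tip at about (91, 42.5) in full-picture pixels. The plunger is up and the side view puts the tip at about (321.9, 184). I'll check the tip's height.

Run:
```python
from h import *
print(tri(("wrist",(91,42.5)),("side",(321.9,184))))
# height on side ray nearest known axis
for z in(.119,.127,.1345): print(z,atz("side",(321.9,184),z),atz("wrist",(91,42.5),z))
```

```text
(array([0.53663482, 0.13316973, 0.12873143]), np.float64(0.000720555525200646))
0.119 [0.5338646  0.14541748 0.119     ] [0.53781456 0.14194943 0.119     ]
0.127 [0.53619782 0.13577619 0.127     ] [0.53670423 0.13435478 0.127     ]
0.1345 [0.53838522 0.12673748 0.1345    ] [0.53566331 0.12723479 0.1345    ]
```

With the tip at 134.5 mm, both views land on the pin's axis (0.536, 0.127), so it is fully out.

```bash
python3 -c "
from workcell import ctrl
print(ctrl.hand_in())"
```

```text
the job is handed in; nothing more can be done
None
```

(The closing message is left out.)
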